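# Cure the decal on a mug with a hand-held lamp

## Task

The curing wand on the cutting mat is switched on, so before lifting it roll it along the mat until its glowing window faces straight down. Then pick it up and, keeping the window facing down, carry it clear of the standing mugs and brushes and hold it level about 15 mm above the top of the patterned mug in the cradle, the window centred over that mug and in line with its length; touch neither that mug nor its fresh decal and leave everything else where it stands. Finish holding the wand still there: do not put it down or let it go.

Things in the scene. Friction and masses are not known exactly. Their poses are not given: they have to be found in the camera images.
- wand: Lamp: round tube, 34 mm diameter, 190 mm long, 0.2-0.3 kg; rolls, stays where left. Starts on the mat at any heading, window up and to one side, 2.1 rad of roll (36 mm towards that side) short of facing down. Origin: on the axis at mid-length (centre of mass). x: from black handle (-95 to -13 mm) to silver head (+95 mm). z: out of its back (orange switch), away from the window. Grip anywhere.
- window (a point): Point on the wand's axis at the middle of the violet window (80 x 16 mm): 38 mm from the wand's origin along x, same axes. The window glass and the tube's skin are 17 mm from it. Window straight down means z straight up.
- mat: Dark green cutting mat with a pale grid, 300 x 450 x 3 mm (x, y, z), fixed; origin at the centre of its underside, on the table.
- decal_mug: Black mug with red spiral pattern and pink inside, 82 mm in diameter and 95 mm long, 0.34 kg, lying loose on the four rubber wheels of the cradle with its handle hanging down. Origin on its axis at mid-length, 88 mm above the table; x along its axis towards the mouth, z up.
- decal (a point): Middle of the fresh decal: the highest line of the lying mug's side, at mid-length, 129 mm above the table. x along the mug's length, z up.
- cradle: Plywood mug cradle, fixed: base board 140 x 110 mm, two cheeks 59 mm high, lower than the top of the mug. Origin at the centre of its underside on the table, x along the mug's length.
- grey_mug: Light grey mug standing loose between mat and cradle, 82 mm in diameter, 95 mm tall with a handle at its +y; origin at the centre of its underside. Leave it alone.
- orange_mug: Orange mug standing loose between mat and cradle, 82 mm in diameter, 95 mm tall with a handle at its +y; origin at the centre of its underside. Leave it alone.
- brush_jar: Teal jar 80 mm in diameter and 95 mm tall, with four brushes standing in it that reach 205 mm above the table and 48 mm out from its middle; loose; origin at the centre of its underside. Leave it alone.
There are look-alikes about, which are no part of the job. There is more than one size of the decal_mug; the job needs the largest. There is more than one size of the wand; the job needs the larger.

How it is judged (in metres and radians):
On the way:
1. the wand, lying on the mat, has been rolled until its window faces straight down (within 17 degrees) (angle between wand's own z axis and vertical below 0.3 rad and height (world z) of wand below 0.026 m and contact force between wand and mat above 0.3 N), for 0.2 s.
At the end, for the whole second after the job is handed in: Wand gripped, still, clear of mug and cradle; its underside 7-25 mm above the mug; window centre within 15 mm along, 12 mm across of the decal's; within 8.6 deg of the mug's length (either way round) and 17 deg of window-down; that mug shifted under 10 mm, other mugs and jar upright within 20 mm (x of window in the frame of decal between -0.015 and 0.015 m and y of window in the frame of decal between -0.012 and 0.012 m and z of window in the frame of decal between 0.024 and 0.042 m and angle between the x axis of wand and the x axis of decal, either way round below 0.15 rad and angle between wand's own z axis and vertical below 0.3 rad and linear speed of wand below 0.02 m/s and angular speed of wand below 0.15 rad/s and contact force between the fingers and wand above 2 N and contact force between each of wand, the arm, the fingers and decal_mug below 0.1 N and contact force between wand and cradle below 0.1 N and distance of decal from where it was at the start of the episode below 0.01 m and distance of each of grey_mug, orange_mug, brush_jar from where it was at the start of the episode below 0.02 m and angle between each of grey_mug, orange_mug, brush_jar's own z axis and vertical below 0.2 rad); the arm keeps its last pose, push and grip.
It fails at once if the wand is lifted (15 mm or more off the mat) while its window faces more than 34 degrees away from straight down (height (world z) of wand above 0.035 m and angle between wand's own z axis and vertical above 0.6 rad).
It fails at once if the wand or the robot touches the patterned mug (contact force between any of wand, the fingers, the arm and decal_mug above 0.5 N).
It fails at once if a standing mug or the brush jar is pushed 20 mm or tipped (distance of any of grey_mug, orange_mug, brush_jar from where it was at the start of the episode above 0.02 m or angle between any of grey_mug, orange_mug, brush_jar's own z axis and vertical above 0.3 rad).
It also fails if it takes over 58 s, if anything falls off the work surface, if the arm or the gripper's body presses on something with over 40 N, if the wrist force passes 120 N, or if a joint passes its speed limit or range.

## Robot

A 6-joint arm with a two-finger parallel gripper is mounted at the origin on the work surface. World frame = base frame: x ahead of the robot, y to its left, z up, the work surface at z = 0. Lengths are in m, angles in degrees, forces in N, time in s.
With the tool pointing down it reaches from about 0.325 to 0.85 m from the base axis. Payload 15.5 kg.
Tool frame: the origin (TCP) lies at the very end of the fingers, on their centre line; the grasp point (between the pads) lies arm.grip_depth behind it (arm.grip_depth is the distance from the TCP to the grasp point, in m); z points along the fingers, y is the direction in which the jaws open and shut (so a half turn about z gives the same grasp; the last joint's range is limited). The gripper opens to 91 mm and grips with 3 to 60 N. Pads are 32 mm wide; open, the fingers measure 118 mm over their backs; the gripper's body (76 mm by 178 mm) begins 60 mm behind the grasp point.
Start: joints at [62.882, 28.281, 77.091, -0, 74.628, -5.472], TCP at [0.231, 0.581, 0.214] pointing down, gripper open.
Joint ranges: [-166.48, 166.48], [-47.26, 123.95], [12.59, 153.08], [-70.14, 250.14], [6.76, 159.57], [-176.63, 176.63]. Speed limits (degrees/s): [108.29, 108.29, 147.25, 172.46, 172.46, 172.46].

## Interface

Orientations are given as a 3x3 rotation matrix whose columns are the frame's x, y, z axes.
In Python, from rig import arm gives the robot as it stands. Calls block until the motion is done:
- arm.move_to(position, orientation): joint-space move of the TCP to a pose.
- arm.move_l(position, orientation=None, feed=0.15): straight line of the TCP; orientation=None keeps the orientation; feed is the mean speed in m/s.
- arm.move_joints(angles): joint-space move.
- arm.grip(opening): finger opening in m; the grip force is fixed at half the most; returns when the fingers have stopped.
- arm.sleep(seconds).
- arm.solve_ik(position, orientation): joint angles nearest the present ones, or None.
- arm.snapshot(name): name is "scene" or "top" or "wrist"; returns the picture (480x640x3 uint8, red, green, blue); there is no depth.
- arm.get_calibration(name): a dict with "intrinsics" (3x3 intrinsics, pixels), "cam_to_world" (4x4, takes a point from camera to world coordinates). Camera axes: x right, y down, z forward; pixel columns grow to the right and rows downward; lengths in m; the calibration is good to about 2 mm. A picture is of the moment at which its call begins: read the wrist's pose just before it. get_calibration takes no time and is no camera call; for the wrist camera it gives the pose at the moment of the call.
A pose or a line that the arm cannot do raises arm.Unreachable and nothing moves.
- arm.sign_off(): hands the job in, once; it reports no verdict.
Readings, each from a call of its own:
- arm.current_t(): time.
- arm.current_joint_positions(): joint angles.
- arm.current_dq(): joint speeds.
- arm.current_tau(): joint torques, N m.
- arm.current_ee_pos(): TCP position.
- arm.current_tool_rot(): TCP orientation.
- arm.current_force(): force on the tool from outside, world axes, zero at the start.
- arm.current_torque(): the same for the moment, N m.
- arm.current_width(): finger opening in m.
Only numpy, scipy, OpenCV 4.12 (cv2) and the standard library are available. Lean on these libraries where they do the work, as an engineer would, in place of code of your own. Each camera call takes 0.05 s, during which the arm holds its last target. There are 200 camera calls.

## Working session

There is one attempt and no reset: what is moved stays moved. The work goes in short steps, each a Python script; the robot and the scene stay as the last script left them, time stands still between calls to the robot, and variables do not carry over. Pictures are saved under pics/ and viewed, about 8 in all and at most 12, crops included, and the job is handed in when it is done.

```bash
mkdir -p pics; ls
python3 - <<'E'
from rig import arm
import cv2,numpy as np
for n in("scene","top"):
    cv2.imwrite(f"pics/{n}0.png",arm.snapshot(n)[:,:,::-1]); c=arm.get_calibration(n); print(n,np.round(c["intrinsics"],1).tolist(),np.round(c["cam_to_world"],3).tolist())
print(arm.grip_depth,arm.current_t(),arm.current_width())
E
```

```text
pics
scene [[586.5, 0.0, 324.9], [0.0, 586.5, 234.7], [0.0, 0.0, 1.0]] [[-0.221, 0.583, -0.782, 1.47], [0.975, 0.139, -0.172, 0.221], [0.009, -0.8, -0.599, 0.904], [0.0, 0.0, 0.0, 1.0]]
top [[572.9, 0.0, 317.8], [0.0, 572.9, 239.8], [0.0, 0.0, 1.0]] [[0.016, -0.982, 0.187, 0.177], [-1.0, -0.012, 0.021, -0.006], [-0.019, -0.188, -0.982, 1.363], [0.0, 0.0, 0.0, 1.0]]
0.0188 0.1 0.09130065342681076
```

View pics/top0.png

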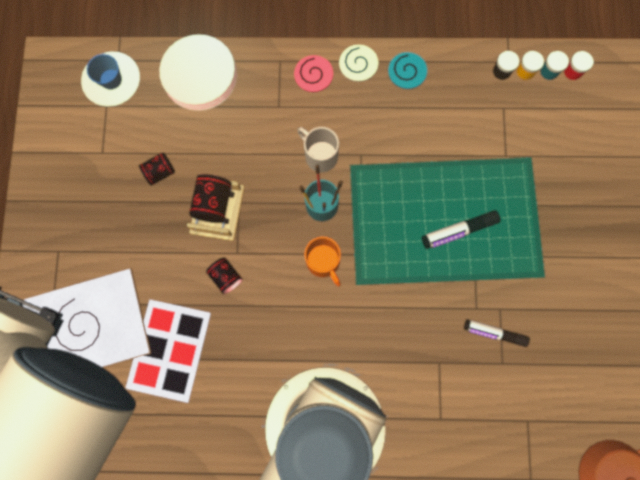

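View pics/scene0.png

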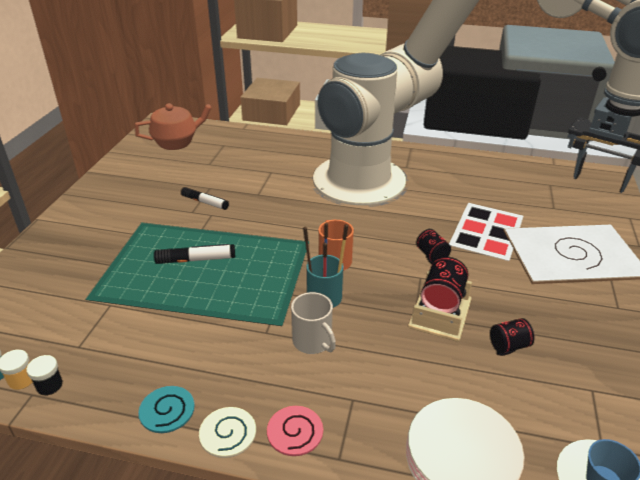

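```bash
cat > h.py <<'E'
import cv2,numpy as np
from rig import arm
def px2w(c,uv,z):
    K,T=np.array(c["intrinsics"]),np.array(c["cam_to_world"])
    d=T[:3,:3]@np.linalg.solve(K,[*uv,1]); o=T[:3,3]
    return o+d*(z-o[2])/d[2]
def R(a):  # tool down, jaw (y) axis along heading a (deg)
    a=np.radians(a); y=np.array([np.cos(a),np.sin(a),0]); z=np.array([0,0,-1.]); return np.c_[np.cross(y,z),y,z]
def snap(n,f):
    c=arm.get_calibration(n); cv2.imwrite(f"pics/{f}.png",arm.snapshot(n)[:,:,::-1]); return c
E
python3 - <<'E'
from h import *
c=arm.get_calibration("top")
for n,uv,z in [("head",(424,241),.02),("tail",(498,217),.02),("mugtopN",(211,177),.129),("mugbot",(211,222),.129),("grey",(322,150),.095),("jar",(322,201),.095),("or",(323,256),.095)]: print(n,px2w(c,uv,z).round(3))
print(arm.current_tool_rot().round(2).tolist())
w=arm.get_calibration("wrist"); print(np.round(w["cam_to_world"],3).tolist(),w["intrinsics"])
for p in([.30,.23,.35],[.33,-.29,.25]):
  for a in (0,180,-90,90,20,200): print(p,a,arm.solve_ik(np.array(p),R(a)))
E
```

```text
head [ 0.433 -0.23   0.02 ]
tail [ 0.494 -0.407  0.02 ]
mugtopN [0.553 0.263 0.129]
mugbot [0.45  0.258 0.129]
grey [0.632 0.015 0.095]
jar [0.509 0.013 0.095]
or [0.382 0.009 0.095]
[[-0.93, 0.37, -0.0], [0.37, 0.93, -0.0], [0.0, -0.0, -1.0]]
[[0.368, 0.9, 0.233, 0.165], [0.93, -0.356, -0.093, 0.607], [-0.001, 0.251, -0.968, 0.384], [0.0, 0.0, 0.0, 1.0]] [[376.68359559   0.         315.10708916]
 [  0.         376.68359559 241.37282568]
 [  0.           0.           1.        ]]
[0.3, 0.23, 0.35] 0 [ 2.84048977e+01  5.22386686e-02  9.49145142e+01 -2.54444375e-14
  8.50332471e+01  2.84048977e+01]
[0.3, 0.23, 0.35] 180 [ 2.84048977e+01  5.22386686e-02  9.49145142e+01 -2.54444375e-14
  8.50332471e+01 -1.51595102e+02]
[0.3, 0.23, 0.35] -90 [ 2.84048977e+01  5.22386686e-02  9.49145142e+01 -2.54444375e-14
  8.50332471e+01  1.18404898e+02]
[0.3, 0.23, 0.35] 90 [ 2.84048977e+01  5.22386686e-02  9.49145142e+01 -2.54444375e-14
  8.50332471e+01 -6.15951023e+01]
[0.3, 0.23, 0.35] 20 [ 2.84048977e+01  5.22386686e-02  9.49145142e+01 -2.54444375e-14
  8.50332471e+01  8.40489767e+00]
[0.3, 0.23, 0.35] 200 [ 2.84048977e+01  5.22386686e-02  9.49145142e+01 -2.54444375e-14
  8.50332471e+01 -1.71595102e+02]
[0.33, -0.29, 0.25] 0 [-4.91056855e+01  1.08823079e+01  9.87158488e+01 -2.54444375e-14
  7.04018433e+01 -4.91056855e+01]
[0.33, -0.29, 0.25] 180 [-4.91056855e+01  1.08823079e+01  9.87158488e+01 -2.54444375e-14
  7.04018433e+01  1.30894314e+02]
[0.33, -0.29, 0.25] -90 [-4.91056855e+01  1.08823079e+01  9.87158488e+01 -2.54444375e-14
  7.04018433e+01  4.08943145e+01]
[0.33, -0.29, 0.25] 90 [-4.91056855e+01  1.08823079e+01  9.87158488e+01 -2.54444375e-14
  7.04018433e+01 -1.39105686e+02]
[0.33, -0.29, 0.25] 20 [-4.91056855e+01  1.08823079e+01  9.87158488e+01 -2.54444375e-14
  7.04018433e+01 -6.91056855e+01]
[0.33, -0.29, 0.25] 200 [-4.91056855e+01  1.08823079e+01  9.87158488e+01 -2.54444375e-14
  7.04018433e+01  1.10894314e+02]
```

Run:
```python
from h import *
import pickle
cal={}
arm.move_to(np.array([.50,.26,.31]),R(92)); arm.sleep(.3)
cal['mug']=snap("wrist","mug1")
arm.move_to(np.array([.463,-.318,.20]),R(19)); arm.sleep(.3)
cal['wand']=snap("wrist","wand1")
pickle.dump(cal,open("cal.pkl","wb")); print(arm.current_t(),arm.current_force())
```

```text
4.5 [ 0.07606624 -1.08016285  0.21245424]
```

View pics/mug1.png

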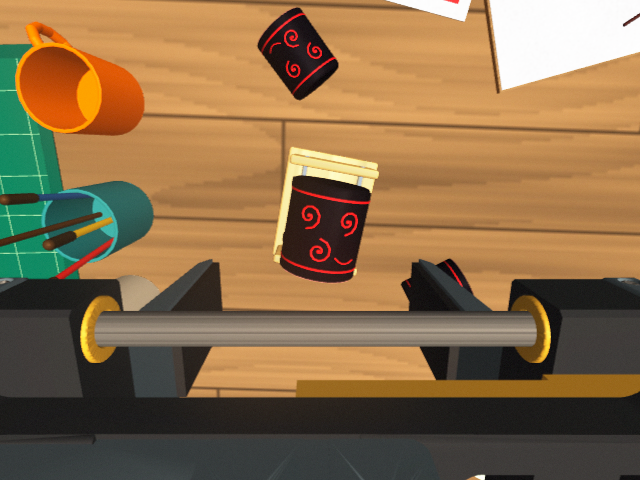

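View pics/wand1.png

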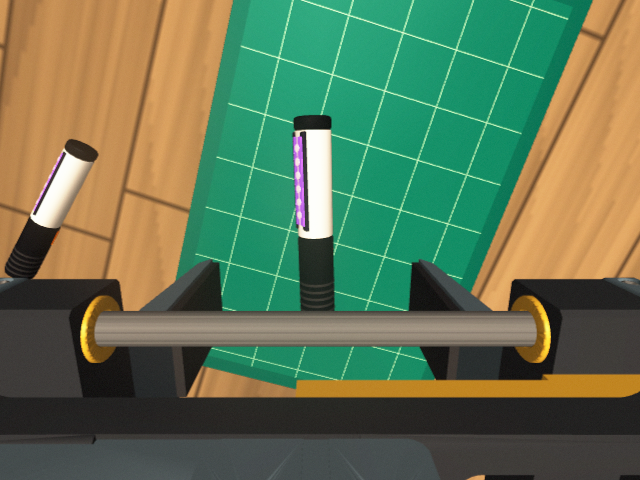

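```bash
cat > fit.py <<'E'
from h import *
from scipy.optimize import minimize
def hull(c,p,r,L,z):
    x,y,a=p[0],p[1],np.radians(p[2]); u=np.array([np.cos(a),np.sin(a),0]); v=np.array([-u[1],u[0],0])
    t=np.linspace(0,2*np.pi,60)
    P=np.array([[x,y,z]+s*L/2*u+r*(np.cos(q)*v+np.sin(q)*np.array([0,0,1])) for s in(-1,1) for q in t])
    T=np.linalg.inv(c["cam_to_world"]); q=(np.array(c["intrinsics"])@(T[:3,:3]@P.T+T[:3,3:])).T
    return cv2.convexHull((q[:,:2]/q[:,2:]).astype(np.float32))
def fit(c,mask,roi,p0,r,L,z):
    u0,u1,v0,v1=roi
    def cost(p):
        m=np.zeros(mask.shape,np.uint8)
        cv2.fillPoly(m,[np.round(hull(c,p,r,L,z)*16).astype(np.int32)],255,cv2.LINE_AA,4)
        return np.abs(m[v0:v1,u0:u1]/255.-mask[v0:v1,u0:u1]).sum()
    s=minimize(cost,p0,method="Nelder-Mead",options=dict(initial_simplex=np.array(p0)+np.array([[0,0,0],[.012,0,0],[0,.012,0],[0,0,5]]),xatol=1e-4,fatol=.5))
    return s.x,s.fun
E
python3 - <<'E'
from fit import *
import pickle
cal=pickle.load(open("cal.pkl","rb"))
im=cv2.imread("pics/mug1.png").astype(int); b,g,r=im[...,0],im[...,1],im[...,2]
m=((g<90)&(b<100)).astype(float); m=cv2.morphologyEx(m,cv2.MORPH_CLOSE,np.ones((5,5)))
print("mug",fit(cal['mug'],m,(270,385,165,295),[.50,.26,3],.041,.095,.088),m[165:295,270:385].sum())
im=cv2.imread("pics/wand1.png").astype(int); b,g,r=im[...,0],im[...,1],im[...,2]
m=(~((g>r+30)&(g>b+15)) ).astype(float); m=cv2.morphologyEx(m,cv2.MORPH_OPEN,np.ones((5,5)))
print("wand",fit(cal['wand'],m,(275,355,100,300),[.463,-.318,109],.017,.19,.02),m[100:300,275:355].sum())
E
```

```text
mug (array([ 0.51536026,  0.26991221, -8.6134948 ]), np.float64(462.79999999999995)) 7694.0
wand (array([  0.46370796,  -0.32007172, 110.83713601]), np.float64(321.7764705882353)) 6661.0
```

Run:
```python
from fit import *
import pickle
cal=pickle.load(open("cal.pkl","rb"))
ct=arm.get_calibration("top")
t0=cv2.imread("pics/top0.png"); w0=cv2.imread("pics/mug1.png")
def mk(im):
    im=im.astype(int); m=((im[...,1]<90)&(im[...,0]<100)).astype(float); return cv2.morphologyEx(m,cv2.MORPH_CLOSE,np.ones((5,5)))
pt,ft=fit(ct,mk(t0),(183,240,166,230),[.50,.26,-8],.041,.095,.088); print("top",pt,ft,mk(t0)[166:230,183:240].sum())
pw,_=fit(cal['mug'],mk(w0),(270,385,165,295),[.515,.27,-8],.041,.095,.088); print(pw)
def dr(im,c,p,col): cv2.polylines(im,[np.round(hull(c,p,.041,.095,.088)).astype(int)],True,col,1)
for im,c in((t0,ct),(w0,cal['mug'])): dr(im,c,pt,(0,255,0)); dr(im,c,pw,(255,255,0))
a=cv2.resize(t0[150:250,165:265],(400,400),interpolation=cv2.INTER_CUBIC); b=cv2.resize(w0[140:300,250:410],(400,400),interpolation=cv2.INTER_CUBIC)
cv2.imwrite("pics/chk.png",np.hstack([a,b]))
```

```text
top [  0.51479637   0.27178248 -10.07546834] 199.69411764705882 1706.0
[ 0.51517657  0.27018011 -8.27538646]
```

View pics/chk.png

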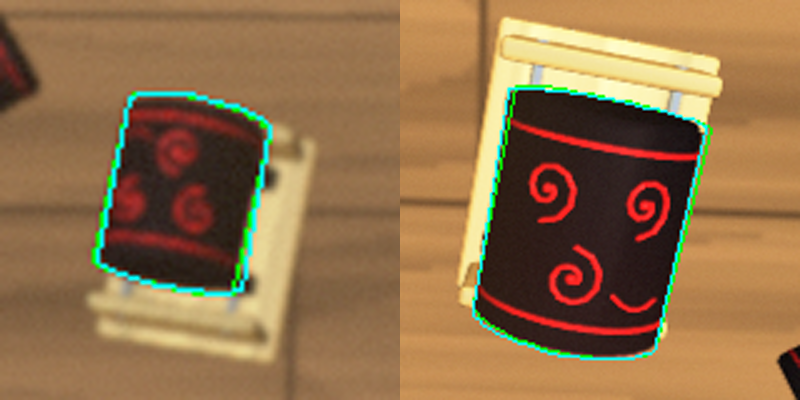

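Run:
```python
from h import *
p=np.array([.4637,-.3201]); a=20.8; j=np.array([np.cos(np.radians(a)),np.sin(np.radians(a))])
arm.move_to(np.array([*p,.10]),R(a))
arm.move_l(np.array([*p,.008]),feed=.08); print(arm.current_ee_pos(),arm.current_force())
arm.grip(.038); print("w",arm.current_width(),arm.current_force())
arm.move_l(np.array([*(p-.036*j),.008]),feed=.03); arm.sleep(.4)
print(arm.current_ee_pos(),arm.current_force(),arm.current_t())
snap("wrist","roll1"); snap("scene","roll1s")
A=cv2.imread("pics/roll1.png"); B=cv2.imread("pics/roll1s.png")[200:340,80:290]
cv2.imwrite("pics/roll1c.png",np.hstack([cv2.resize(A,(400,300)),cv2.resize(B,(400,300),interpolation=cv2.INTER_CUBIC)]))
```

```text
[ 0.46397092 -0.32029794  0.00844551] [-0.86608916  0.1867459   0.36567897]
w 0.03804164702633174 [-1.11836584 -0.13178538  0.38290114]
[ 0.4300621  -0.33283889  0.00798059] [-0.27889052 -0.34482987  0.1027214 ] 8.9583
```

View pics/roll1c.png

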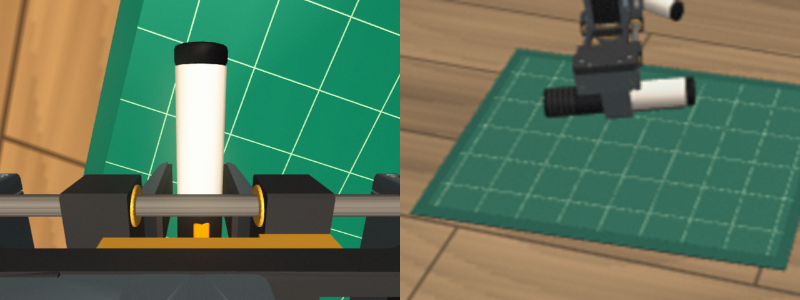

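Run:
```python
from h import *
im=cv2.imread("pics/roll1.png")
cv2.imwrite("pics/z.png",cv2.resize(im[330:400,240:400],(800,350),interpolation=cv2.INTER_CUBIC))
```

```text
(no output)
```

View pics/z.png

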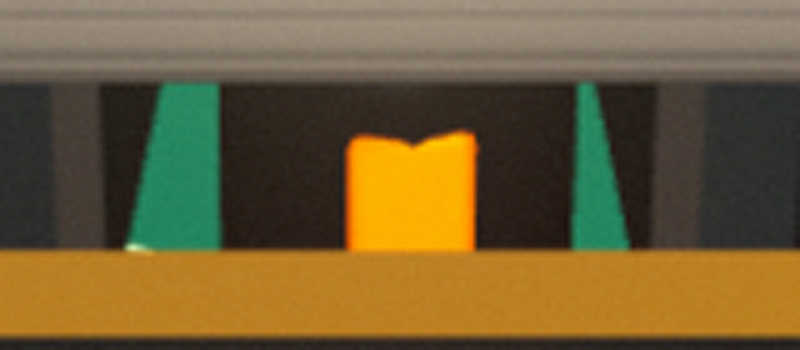

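Run:
```python
from fit import *
arm.grip(.02); arm.sleep(.5); print("w",arm.current_width(),arm.current_ee_pos())
p=arm.current_ee_pos(); a=20.8
arm.move_l(np.array([p[0],p[1],.10]),feed=.08)
arm.move_l(np.array([p[0],p[1],.31]),feed=.15); arm.sleep(.3)
e=arm.current_ee_pos(); print(e,arm.current_force(),arm.current_width(),arm.current_t())
c=snap("wrist","held"); im=cv2.imread("pics/held.png").astype(int)
h,s,v=cv2.split(cv2.cvtColor(im.astype(np.uint8),cv2.COLOR_BGR2HSV)); 
z=e[2]+.012
q=hull(c,[e[0],e[1],110.8],.017,.19,z)
o=im.astype(np.uint8).copy(); cv2.polylines(o,[np.round(q).astype(int)],True,(0,0,255),1)
cv2.imwrite("pics/held_o.png",o)
```

```text
w 0.03326313462794216 [ 0.43007547 -0.33290391  0.00800733]
[ 0.43003111 -0.33282744  0.30974126] [ 0.1421327  -0.57042043 -3.19039125] 0.03346877365776262 12.95
```

View pics/held_o.png

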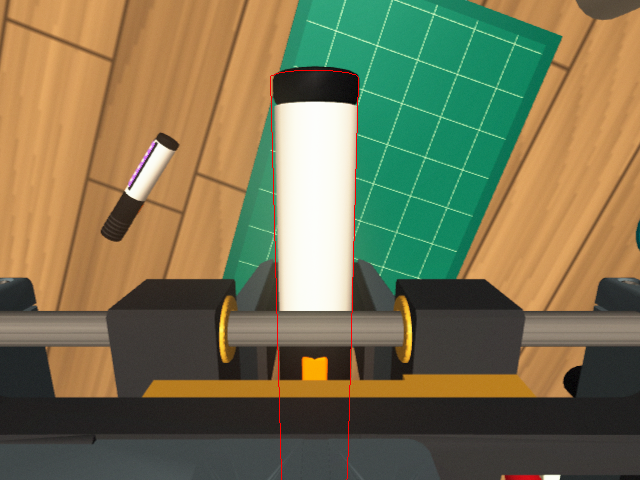

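Run:
```python
from fit import *
yaw=180-8.7; u=np.array([np.cos(np.radians(yaw)),np.sin(np.radians(yaw))])
d=np.array([.515,.2708]); t=d-.039*u; Rt=R(yaw-90)
arm.move_to(np.array([*t,.31]),Rt); print(arm.current_joint_positions().round(1))
arm.move_l(np.array([*t,.20]),feed=.1)
arm.move_l(np.array([*t,.149]),feed=.04); arm.sleep(1)
e=arm.current_ee_pos(); print(t,e,arm.current_force(),arm.current_width(),arm.current_dq().round(3) if hasattr(arm.current_dq(),'round') else arm.current_dq(),arm.current_t())
snap("scene","fin_s"); c=snap("wrist","fin_w")
A=cv2.imread("pics/fin_s.png")[200:350,290:490]; B=cv2.imread("pics/fin_w.png")
cv2.polylines(B,[np.round(hull(c,[*d,-8.7],.041,.095,.088)).astype(int)],True,(0,255,0),1)
cv2.polylines(B,[np.round(hull(c,[*(d-.038*u),yaw],.017,.19,e[2]+.012)).astype(int)],True,(0,0,255),1)
cv2.imwrite("pics/fin.png",np.hstack([cv2.resize(A,(400,300),interpolation=cv2.INTER_CUBIC),cv2.resize(B,(400,300))]))
```

```text
[ 19.9  23.2  70.6  -0.   86.3 -61.3]
[0.55355126 0.26490083] [0.55357334 0.26491255 0.14901959] [ 0.65505183  0.27071254 -2.34960552] 0.033405268524515815 [ 0.143 -0.013  0.02  -0.14  -0.079 -0.082] 18.8583
```

View pics/fin.png

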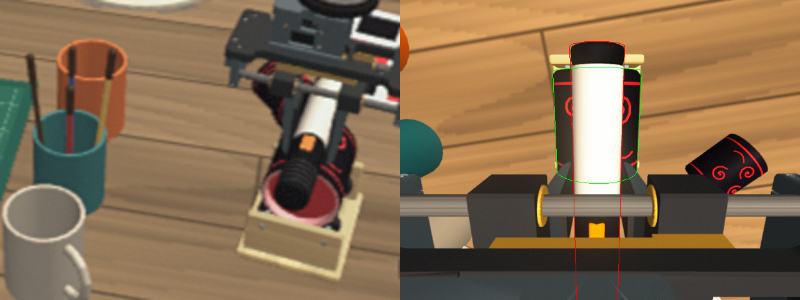

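The wand lies along the mug and centred on it. Its switch is on top, and the mug, jar and standing mugs have not moved, so I'm handing in.

Run:
```python
from rig import arm
arm.sleep(.5); print(arm.current_ee_pos(),arm.current_dq(),arm.current_width(),arm.current_t()); arm.sign_off()
```

```text
[0.55354886 0.2649095  0.14900378] [ 0.11124836 -0.02156752  0.01275594 -0.01537824  0.02739074  0.03542613] 0.03335902669094745 19.4583
the job is handed in; nothing more can be done
```

I rolled the wand 36 mm along the mat until its window faced down, then gripped it at mid-length and carried it over the brushes at about 0.31 m. It was handed in at 19.5 s, held still over the patterned mug. The hand-in gave no verdict.

- **Roll:** the orange switch on the back showed centred on top after gripping, and was still on top at the end.
- **Hold:** I set the height for about 15 mm between the wand's underside and the top of the mug. The arm reached its target to within 0.1 mm. The mug's position came from two cameras that agreed to about 2 mm across and 2° of heading. In the last wrist picture the wand and mug outlines matched the prediction, and the switch was on top.
- **Grip and rest:** the fingers were closed on the wand at 33.4 mm and the joints were nearly still (about 0.1°/s).
- **Rest of the scene:** the patterned mug sat where measured. The standing mugs and the jar looked upright and in place, which I checked only by eye.
- **Disagreement:** my first rough reading of the mug in the top picture was about 15 mm and 12° off. I replaced it with the outline fits. No other check failed.

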